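# Rock a tight plug-in power module off its pins

## Task

The bench's plug-in power module sits tight on the two sprung pins of its socket and has to come out for service. Push its top handle lightly to one side and then to the other, one notch at a time, never squeezing or tugging it on its pins and never tipping it past about 12 degrees, until it has climbed free of the catches. Then lift it out, set it gently down upright in the empty aluminium tray, let go, and leave the other things on the bench alone.

Things in the scene. Friction and masses are not known exactly. Their poses are not given: they have to be found in the camera images.
- module: The plug-in power module, 0.3 to 0.5 kg: a grey block 62 mm (x) by 110 mm (y) by 75 mm high; on top a T handle of smooth black plastic (friction about 0.35). Origin: centre of its flat underside; z up. It rocks about its x axis only: pushing the handle towards -y raises its +y (left) side, pushing towards +y raises its right side.
- module_left (a point): Point on the module's underside 36 mm to its +y, over the left pin. The catches let this side up in notches: it stays about 9 mm up after the first click and 18 mm after the second (free) and does not go back down. Go 1 to 1.5 mm past a notch to be sure of the click. Raise the sides in turn: left, right (level, 9 mm), left, right (level, 18 mm), or right first.
- module_right (a point): Point on the module's underside 36 mm to its -y, over the right pin; behaves like the left one. With one side a notch above the other the module leans about 7 degrees (0.12 rad) and stays so.
- handle_top (a point): Centre of the handle's top face, 140 mm above the module's underside, axes of the module. The head of the T is 46 mm (x) by 24 mm (y) by 22 mm high, its stem 30 by 14 mm. A level push of 10 to 22 N on the head's y side raises a side; the module first slides up to 6 mm, then the head travels some 20 mm for a notch. Pulled straight up it takes about 30 N.
- socket: The socket, fixed to the bench: a grey plinth 120 mm (x) by 180 mm (y) by 20 mm high with a black seat 64 by 84 mm, 8 mm high, on it. Two brass pins, 44 mm (x) by 12 mm (y), rise 32 mm above the seat at y = +36 and -36 mm; sprung catches on them hold the module. Origin: centre of the plinth's underside; z up. The module starts fully home with the same axes.
- seat (a point): Centre of the seat's top face, 28 mm above the bench, axes of the socket. The module's underside is here when fully home; it clears the pins when lifted 32 mm above it.
- tray: Empty open aluminium tray fixed to the bench, 170 mm (x) by 200 mm (y), 28 mm high, walls and floor 5 mm thick. Origin: centre of its underside; inner floor at 5 mm.
- screwdriver: Screwdriver lying on the bench (bystander), about 200 mm long along its x.
- tape_measure: Tape measure standing on the bench (bystander), 70 mm by 36 mm by 67 mm high, origin under its centre.
- tub_a: White tub (bystander), 90 mm across and 95 mm high, origin under its centre.
- tub_b: Second white tub (bystander), like the first.
Things that resemble listed ones, but are neither listed nor needed, are in the scene too. Leave any blue or orange look-alike of the socket alone.

How it is judged (in metres and radians):
On the way, in this order (a step that is already met when the one before it is completed fails the run):
1. one side of the module is rocked up a notch while the other stays down (up over 7 mm, the other under 4.5 mm) (((z of module_left in the frame of seat above 0.007 m and z of module_right in the frame of seat below 0.0045 m) or (z of module_right in the frame of seat above 0.007 m and z of module_left in the frame of seat below 0.0045 m))), for 0.1 s.
2. the other side is rocked up as well: both sides at the first notch (7.2 to 12 mm up) (z of module_left in the frame of seat between 0.0072 and 0.012 m and z of module_right in the frame of seat between 0.0072 and 0.012 m), for 0.1 s.
3. one side is rocked up its second notch (over 15.5 mm) while the other stays at the first (under 13 mm) (((z of module_left in the frame of seat above 0.0155 m and z of module_right in the frame of seat below 0.013 m) or (z of module_right in the frame of seat above 0.0155 m and z of module_left in the frame of seat below 0.013 m))), for 0.1 s.
4. both sides are free of the catches (over 16.2 mm up), the module still over its socket (z of each of module_left, module_right in the frame of seat above 0.0162 m and horizontal distance between module and seat below 0.02 m), for 0.1 s.
At the end, for the whole second after the job is handed in: The module stands upright (within 3 degrees), at rest and released, flat on the inner floor of the tray, all within its walls (underside within 4 mm of the floor) (x of module in the frame of tray between -0.06 and 0.06 m and y of module in the frame of tray between -0.075 and 0.075 m and z of module in the frame of tray between 0.002 and 0.009 m and angle between module's own z axis and vertical below 0.06 rad and linear speed of module below 0.02 m/s and contact force between the fingers and module below 0.05 N); the robot touches nothing.
It fails at once if the module is tipped more than 13 degrees from upright (angle between module's own z axis and vertical above 0.23 rad).
It fails at once if the module is squeezed or pushed with more than 35 N while it is still held by the catches (under 14 mm up) (contact force between the fingers and module above 35 N and horizontal distance between module and seat below 0.03 m and z of module in the frame of seat below 0.014 m).
It fails at once if the module is dropped or thrown (faster than 0.5 m/s while not held) (linear speed of module above 0.5 m/s and contact force between the fingers and module below 0.05 N).
It fails at once if a tub, the tape measure or the screwdriver is moved more than 30 mm (distance of any of screwdriver, tape_measure, tub_a, tub_b from where it was at the start of the episode above 0.03 m).
It also fails if it takes over 64 s, if anything falls off the work surface, if the arm or the gripper's body presses on something with over 40 N, if the wrist force passes 120 N, or if a joint passes its speed limit or range.

## Robot

A 6-joint arm with a two-finger parallel gripper is mounted at the origin on the work surface. World frame = base frame: x ahead of the robot, y to its left, z up, the work surface at z = 0. Lengths are in m, angles in degrees, forces in N, time in s.
With the tool pointing down it reaches from about 0.25 to 0.85 m from the base axis. Payload 12.5 kg.
Tool frame: the origin (TCP) lies on the centre line of the jaws, within the pads' length; the fingertips stand 14 mm ahead of it and the grasp point (between the pads) lies 5 mm behind it; z points along the fingers, y is the direction in which the jaws open and shut (so a half turn about z gives the same grasp; the last joint's range is limited). The gripper opens to 93 mm and grips with 3 to 60 N. Pads are 15 mm wide; open, the fingers measure 128 mm over their backs; the gripper's body (75 mm by 188 mm) begins 65 mm behind the grasp point.
Start: joints at [-4.847, 20.094, 94.641, -0, 65.266, -4.847], TCP at [0.55, 0, 0.233] pointing down, gripper open.
Joint ranges: [-157.81, 157.81], [-45, 120.19], [0.68, 151.7], [-89.99, 269.99], [4.06, 180], [-164.3, 164.3]. Speed limits (degrees/s): [127.2, 127.2, 159.86, 180, 180, 180].

## Interface

Orientations are given as [roll, pitch, yaw] about the fixed x, y, z axes, in that order (R = Rz(yaw) Ry(pitch) Rx(roll)).
In Python, from cell import get_obs, snapshot, hand_in, search_frame, cut_out, mark_of gives the robot as it stands. The module is installed in compiled form; this text tells all that it offers.
- The arm moves only by the shell command python3 -m pendant 'ROWS' [OPENING]. ROWS is JSON, a list of rows, each an object of numbers: "tx", "ty", "tz": the shift along the tool's x, y, z in cm; "twist": the turn about the tool's z in rad. A call has 1 to 20 rows; each row shifts and turns the pose as measured when the row begins, along the tool's axes as they then stand; what a row does not reach is not made up. A row lasts 1/10 s, in which the tool goes at most 50 mm and 8.59 degrees, less where a joint would pass 70% of its speed; a pose out of reach is approached as far as the arm can. A call with a gripper value outside its range is refused whole. OPENING is the closure, from -1 (fully open) to 1 (shut), set as the call begins (- or left out, the last holds). The fingers move at their own pace and stop on an object; the grip force is fixed at half the most. Time passes only in rows, so rows that do not move let the fingers close. It gives the time, the measured TCP pose, the force and the opening at its end, in the units of the state.
- get_obs(): the state, without advancing time (a new reading comes with each control period).
- snapshot(name): name is "scene" or "side" or "wrist"; returns a dict with "img" (384x512x3 uint8, red, green, blue), "z_map" (384x512 float32, m along the optical axis (not along the pixel's ray), 0 where there is no reading), "vertical_fov" (degrees; the focal length in pixels is half the picture's height over the tangent of half this angle, whatever the lens; pixels are square), "cx", "cy" (the principal point, pixels), "k1" (the pictures are not rectified: a ray, as slopes to the right and down, at radius r is drawn at 1 + k1 r^2 times it, then the intrinsics apply), "T" (4x4, takes a point from camera to world coordinates). Camera axes: x right, y up, looking along -z (the intrinsics and any distortion apply to the point x, -y, -z); pixel columns grow to the right and rows downward; lengths in m; the calibration is good to about 2 mm. A picture is of the moment at which its call begins.
- hand_in(): hands the job in, once; it reports no verdict.
Trained networks look in a picture, given as the dict that the camera call returned (one of the last four; its "shot" number tells which), for a name from the list of things; names that differ only in an ending like _2 or _b are one class to them, and where a whole thing is asked for, a point or a joint stands for the part that bears it (a point fixed in the world has none). Each returns a list of dicts, best first, with "score" (0 to 1); they miss things now and then, are a little off and sometimes report something else, mostly with a low value. They report only what shows in the picture. A call takes as long as a camera call. They do not tell look-alikes from the thing itself.
- search_frame(picture, label): "extent" ([left, top, right, bottom] in pixels, round what is visible of it).
- cut_out(picture, label): "region" (384x512 bool, what is visible of it) and "extent" ([left, top, right, bottom] in pixels, round what is visible of it).
- mark_of(picture, label): "location" ([row, column] in pixels: a listed point, or the origin of a listed thing).
The state is a dict: "t": time; "joints": joint angles; "joint_velocities": joint speeds; "joint_torque": joint torques, N m; "tcp_pos": TCP position; "eef_rot": TCP orientation; "contact_force": force on the tool from outside, world axes, zero at the start; "torque": the same for the moment, N m; "gripper_width": opening from 0.0 (shut) to 1.0 (fully open).
Only numpy, scipy, OpenCV 4.12 (cv2) and the standard library are available. Lean on these libraries where they do the work, as an engineer would, in place of code of your own. Each camera call takes 0.05 s, during which the arm holds its last target.

## Working session

There is one attempt and no reset: what is moved stays moved. The work goes in short steps, Python scripts to look and compute and a shell command to move; the robot and the scene stay as the last step left them, time stands still between calls to the robot, and variables do not carry over. Pictures are saved under pics/ and viewed, and the job is handed in when it is done.

```bash
mkdir -p pics
cat > h.py <<'E'
import numpy as np, cv2
from cell import *
def save(p,n): cv2.imwrite(f'pics/{n}.png',p['img'][:,:,::-1])
def K(p):
    f=192/np.tan(np.radians(p['vertical_fov'])/2); return f
def world(p,rows,cols,z=None):
    rows=np.atleast_1d(rows).astype(float);cols=np.atleast_1d(cols).astype(float)
    f=K(p); k=np.array([[f,0,p['cx']],[0,f,p['cy']],[0,0,1]])
    u=cv2.undistortPoints(np.stack([cols,rows],1)[:,None],k,np.array([p['k1'],0,0,0.]))[:,0]
    d=np.stack([u[:,0],-u[:,1],-np.ones(len(u))],1)
    T=np.array(p['T'])
    if z is None:
        zz=p['z_map'][rows.round().astype(int),cols.round().astype(int)]
        return (d*zz[:,None])@T[:3,:3].T+T[:3,3]
    w=d@T[:3,:3].T
    s=(z-T[2,3])/w[:,2]
    return w*s[:,None]+T[:3,3]
E
python3 - <<'E'
from h import *
o=get_obs();print({k:np.round(v,3) for k,v in o.items()})
for n in ['scene','side','wrist']:
    p=snapshot(n);save(p,n+'0')
    print(n,p['vertical_fov'],np.round(p['T'],3).tolist())
    for l in ['module','handle_top','socket','seat','tray','screwdriver','tape_measure','tub_a']:
        m=mark_of(p,l)
        for r in m[:3]:
            rr=r['location']; print(l,round(r['score'],2),np.round(rr,1), np.round(world(p,*[np.clip(rr[0],0,383)],*[np.clip(rr[1],0,511)]),3))
E
```

```text
{'t': np.float64(0.0), 'joints': array([-4.85 , 20.125, 94.679,  0.   , 65.266, -4.849]), 'joint_velocities': array([ 0.064,  0.027, -0.013,  0.102,  0.05 , -0.045]), 'joint_torque': array([ 1.0000e-03, -4.9732e+01, -2.8525e+01,  7.0000e-02,  2.6000e-02,
       -0.0000e+00]), 'tcp_pos': array([0.55 , 0.   , 0.232]), 'eef_rot': array([-1.79932e+02, -6.00000e-03,  8.99990e+01]), 'contact_force': array([0.314, 0.104, 1.247]), 'torque': array([-0.011,  0.019, -0.019]), 'gripper_width': np.float64(1.0)}
scene 54.26444446719995 [[-0.815, -0.35, 0.462, 1.014], [0.58, -0.522, 0.626, 0.492], [0.023, 0.778, 0.628, 0.761], [0.0, 0.0, 0.0, 1.0]]
module 0.69 [209.3 223.2] [[ 0.619 -0.18   0.077]]
handle_top 0.71 [168.4 219.2] [[ 0.591 -0.241  0.168]]
handle_top 0.71 [234.2 321.5] [[0.417 0.009 0.023]]
socket 0.94 [144.5 248.3] [[ 0.314 -0.496  0.02 ]]
socket 0.93 [216.2 223.6] [[ 0.621 -0.176  0.055]]
socket 0.84 [178.7 272.8] [[0.63  0.036 0.32 ]]
seat 0.82 [208.5 219.6] [[ 0.625 -0.19   0.075]]
seat 0.65 [132.8 248.2] [[ 0.276 -0.552  0.032]]
seat 0.61 [173.9 278.5] [[0.616 0.035 0.326]]
tray 0
[... 947 characters left out ...]
]
tape_measure 0.74 [220.4 195.7] [[ 0.391 -0.022  0.019]]
tub_a 0.84 [181.2 306.9] [[ 0.769 -0.128  0.041]]
tub_a 0.62 [160.5 268.2] [[0.752 0.046 0.046]]
wrist 64.28787185017498 [[1.0, 0.001, -0.001, 0.549], [-0.0, 0.962, 0.272, 0.075], [0.001, -0.272, 0.962, 0.384], [0.0, 0.0, 0.0, 1.0]]
module 0.78 [338.9 280.7] [[ 0.584 -0.182  0.093]]
handle_top 0.68 [237.7 428.3] [[ 0.76  -0.07   0.058]]
socket 0.88 [343.1 131.2] [[ 0.375 -0.251  0.025]]
seat 0.85 [357.7 122.6] [[ 0.359 -0.278  0.027]]
seat 0.24 [236.  424.4] [[ 0.76  -0.071  0.051]]
screwdriver 0.79 [167.2 290.8] [[0.599 0.006 0.014]]
tape_measure 0.85 [172.2 137. ] [[0.421 0.007 0.048]]
tub_a 0.61 [108.  435.2] [[0.737 0.078 0.07 ]]
```

View pics/scene0.png

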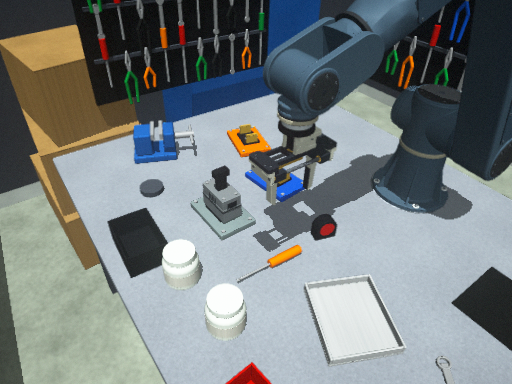

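View pics/side0.png

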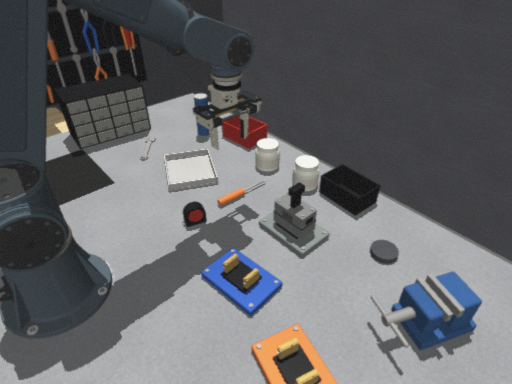

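View pics/wrist0.png

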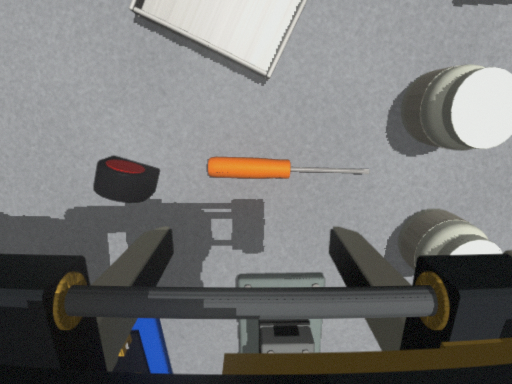

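The gray module sits on its socket near (0.59,-0.24), at scene px (222,205) and side px (295,215). The tray is at scene (352,320). The blue and orange sockets are look-alikes. Next I'll fit the geometry from depth.

```bash
cat >> h.py <<'E'
def cloud(p):
    r,c=np.mgrid[0:384,0:512]; ok=p['z_map'].ravel()>0
    return world(p,r.ravel()[ok],c.ravel()[ok]), p['img'].reshape(-1,3)[ok]
def rect(P):
    return cv2.minAreaRect((P[:,:2]*1000).astype(np.float32))
E
python3 - <<'E'
from h import *
C=[]
for n in ['scene','side']:
    p=snapshot(n)
    P,c=cloud(p)
    C.append(P)
    b=P[(abs(P[:,0]-.59)<.13)&(abs(P[:,1]+.23)<.15)]
    for nm,lo,hi in [('plinth',.012,.027),('blocktop',.095,.112),('head',.150,.166),('headtop',.163,.178),]:
        q=b[(b[:,2]>lo)&(b[:,2]<hi)]
        if len(q)>5: print(n,nm,len(q),rect(q),np.round(np.median(q,0),3),np.round(q.min(0),3),np.round(q.max(0),3))
    for l in ['tray','tape_measure','screwdriver','tub_a','module','socket']:
        for r in cut_out(p,l)[:3]:
            m=r['region']&(p['z_map']>0); rr,cc=np.nonzero(m)
            if len(rr)<20: continue
            q=world(p,rr,cc); print(n,l,round(r['score'],2),len(rr),rect(q),np.round(np.median(q,0),3),np.round(np.percentile(q[:,2],98),3))
E
```

```text
scene plinth 929 ((592.9332885742188, -233.89892578125), (120.00637817382812, 182.20108032226562), 0.8084567189216614) [ 0.625 -0.183  0.02 ] [ 0.532 -0.324  0.012] [ 0.654 -0.142  0.027]
scene blocktop 476 ((592.7259521484375, -233.9796905517578), (62.84407424926758, 112.7412338256836), 0.9874026775360107) [ 0.602 -0.216  0.103] [ 0.561 -0.29   0.095] [ 0.624 -0.178  0.112]
scene head 86 ((594.9229125976562, -225.0208282470703), (19.07430648803711, 48.3901481628418), 71.75118255615234) [ 0.597 -0.224  0.158] [ 0.569 -0.242  0.15 ] [ 0.616 -0.22   0.166]
scene headtop 110 ((592.4027099609375, -233.03793334960938), (46.75417709350586, 25.30460548400879), 0.5801044702529907) [ 0.594 -0.23   0.168] [ 0.569 -0.246  0.163] [ 0.616 -0.22   0.171]
scene tray 0.8 6400 ((530.5855102539062, 239.54507446289062), (204.22805786132812, 188.19720458984375), 64.85871887207031) [0.538 0.244 0.006] 0.029
scene tape_measure 0.57 536 ((375.8619384765625, -4.606637954711914), (115.10289001464844, 54.07427215576172), 4.3084025382995605) [0.409 0.007 0.044] 0.068
scene screwdriver 0.89 347 ((596.6106567382
[... 2464 characters left out ...]
(117.29719543457031, 69.64302825927734), 71.5427474975586) [ 0.39  -0.017  0.042] 0.067
side screwdriver 0.61 258 ((551.3736572265625, 16.92916488647461), (52.832542419433594, 113.10971069335938), 89.52227783203125) [ 0.541 -0.002  0.019] 0.028
side module 0.64 1469 ((590.6150512695312, -237.4827880859375), (65.5323715209961, 111.23445892333984), 1.798701286315918) [ 0.573 -0.247  0.098] 0.168
side socket 0.61 3180 ((297.8689270019531, -521.114013671875), (147.5303497314453, 128.25035095214844), 74.58453369140625) [ 0.294 -0.512  0.022] 0.061
side socket 0.57 2882 ((361.3356628417969, -269.94757080078125), (133.4840545654297, 194.5635528564453), 5.117480278015137) [ 0.345 -0.293  0.021] 0.06
```

```bash
python3 -m pendant '[{"tx":-2.95,"ty":0.52},{"tx":-2.95,"ty":0.52},{"tx":-2.95,"ty":0.52},{"tx":-2.95,"ty":0.52},{"tx":-2.95,"ty":0.52},{"tx":-2.95,"ty":0.52},{"tx":-2.95,"ty":0.52},{"tx":-2.9,"ty":0.52}]' -1
python3 -m pendant '[{"twist":0.14},{"twist":0.14},{"twist":0.14},{"twist":0.14},{"twist":0.14},{"twist":0.14},{"twist":0.14},{"twist":0.14},{"twist":0.14},{"twist":0.14},{"twist":0.14},{"twist":0.02}]'
python3 - <<'E'
from h import *
o=get_obs();print(o['t'],o['tcp_pos'],o['eef_rot'],o['contact_force'])
E
```

```text
2.05 [5.49993523e-01 3.01286784e-05 2.32638371e-01] [-1.79999857e+02 -1.44474250e-03  8.99982477e+01] [ 0.81990931 -0.16210192 -0.82122871]invalid input at $[0]: expected keys tx, ty, tz, twist
invalid input at $[0]: expected keys tx, ty, tz, twist
```

```bash
python3 -m pendant '[{"tx":-2.95,"ty":0.52,"tz":0,"twist":0},{"tx":-2.95,"ty":0.52,"tz":0,"twist":0},{"tx":-2.95,"ty":0.52,"tz":0,"twist":0},{"tx":-2.95,"ty":0.52,"tz":0,"twist":0},{"tx":-2.95,"ty":0.52,"tz":0,"twist":0},{"tx":-2.95,"ty":0.52,"tz":0,"twist":0},{"tx":-2.95,"ty":0.52,"tz":0,"twist":0},{"tx":-2.9,"ty":0.52,"tz":0,"twist":0},{"tx":0,"ty":0,"tz":0,"twist":0.14},{"tx":0,"ty":0,"tz":0,"twist":0.14},{"tx":0,"ty":0,"tz":0,"twist":0.14},{"tx":0,"ty":0,"tz":0,"twist":0.14},{"tx":0,"ty":0,"tz":0,"twist":0.14},{"tx":0,"ty":0,"tz":0,"twist":0.14},{"tx":0,"ty":0,"tz":0,"twist":0.14},{"tx":0,"ty":0,"tz":0,"twist":0.14},{"tx":0,"ty":0,"tz":0,"twist":0.14},{"tx":0,"ty":0,"tz":0,"twist":0.14}]' -1
python3 - <<'E'
from h import *
o=get_obs();print(o['t'],o['tcp_pos'],o['eef_rot'],o['contact_force'],o['joints'])
E
```

```text
t: 3.85
tcp_pos: [0.5928, -0.2459, 0.2311]
eef_rot: [-179.9, 0.1, 6.7]
contact_force: [-0.2, 0.4, -0.7]
gripper_width: 1.001
3.85 [ 0.59278753 -0.24590898  0.23108117] [-1.79940725e+02  6.52803391e-02  6.73748738e+00] [-0.16844726  0.39320495 -0.70342144] [-2.66910018e+01  2.98350286e+01  7.99912819e+01  1.43499114e-02
  7.02608256e+01  5.65666877e+01]
```

```bash
python3 -m pendant '[{"tx":0,"ty":-1.0,"tz":0,"twist":0.1},{"tx":0,"ty":0,"tz":0,"twist":0},{"tx":0,"ty":0,"tz":0,"twist":0}]'
python3 - <<'E'
from h import *
for n in ['scene','side','wrist']:
    p=snapshot(n);save(p,n+'1')
    P,c=cloud(p)
    b=P[(abs(P[:,0]-.59)<.13)&(abs(P[:,1]+.23)<.15)]
    for nm,lo,hi in [('plinth',.012,.027),('blocktop',.095,.112),('headtop',.163,.178),]:
        q=b[(b[:,2]>lo)&(b[:,2]<hi)]
        if len(q)>5: print(n,nm,len(q),rect(q),np.round(np.median(q,0),3),np.round(q.min(0),3),np.round(q.max(0),3))
o=get_obs();print(o['t'],o['tcp_pos'],o['eef_rot'],o['contact_force'],o['joints'])
E
```

```text
t: 4.15
tcp_pos: [0.5916, -0.2361, 0.2309]
eef_rot: [-179.9, 0.1, 0.7]
contact_force: [1.1, 0.5, -0.4]
gripper_width: 1.001
scene plinth 919 ((592.5827026367188, -233.05638122558594), (121.3631362915039, 182.1357879638672), 0.3776945173740387) [ 0.625 -0.183  0.02 ] [ 0.532 -0.324  0.012] [ 0.654 -0.142  0.027]
scene blocktop 482 ((592.0538940429688, -233.7590789794922), (63.142452239990234, 111.85665130615234), 0.9145016074180603) [ 0.602 -0.216  0.104] [ 0.56  -0.29   0.095] [ 0.624 -0.178  0.112]
scene headtop 101 ((593.0361328125, -233.82138061523438), (46.282447814941406, 25.183042526245117), 3.2834744453430176) [ 0.592 -0.231  0.168] [ 0.57  -0.246  0.163] [ 0.616 -0.22   0.171]
side plinth 967 ((590.2628784179688, -237.26138305664062), (120.68710327148438, 180.3545684814453), 0.4341321885585785) [ 0.558 -0.286  0.02 ] [ 0.53  -0.328  0.012] [ 0.651 -0.147  0.027]
side blocktop 521 ((590.9714965820312, -236.83010864257812), (63.93651580810547, 112.2223129272461), 0.9579607248306274) [ 0.581 -0.25   0.103] [ 0.558 -0.293  0.095] [ 0.623 -0.181  0.112]
side headtop 105 ((590.6492
[... 256 characters left out ...]
97), 0.6942527294158936) [ 0.63  -0.237  0.019] [ 0.532 -0.327  0.014] [ 0.654 -0.146  0.027]
wrist blocktop 5856 ((593.167724609375, -235.93777465820312), (60.93328094482422, 110.58251190185547), 0.7226684093475342) [ 0.599 -0.236  0.102] [ 0.562 -0.291  0.096] [ 0.624 -0.18   0.109]
wrist headtop 1834 ((592.7489013671875, -235.7292938232422), (45.46354293823242, 23.87554359436035), 1.455631136894226) [ 0.594 -0.236  0.167] [ 0.57  -0.248  0.163] [ 0.616 -0.224  0.169]
4.3 [ 0.59158289 -0.23621142  0.23092756] [-1.79946709e+02  7.89291161e-02  6.67692805e-01] [0.13277075 0.51608735 0.18919773] [-2.59575179e+01  2.93363659e+01  8.08139027e+01  1.30593358e-02
  6.99441736e+01  6.33703374e+01]
```

View pics/side1.png

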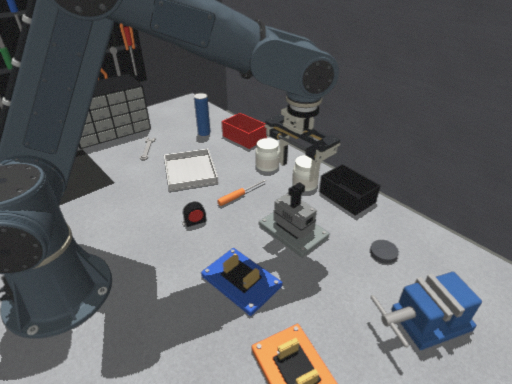

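View pics/wrist1.png

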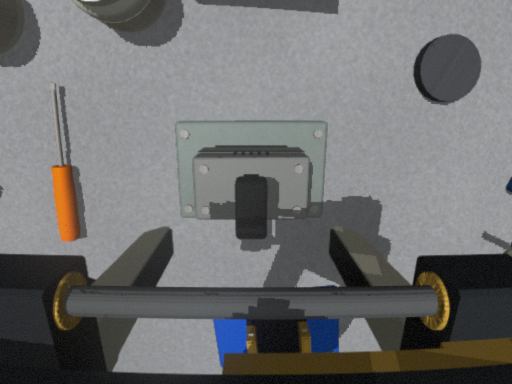

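The wrist view shows the handle (251,205) centred between the open fingers at (150,250) and (350,250). I'll straddle the head.

```bash
python3 -m pendant '[{"tx":0.1,"ty":0,"tz":2,"twist":0},{"tx":0,"ty":0,"tz":2,"twist":0},{"tx":0,"ty":0,"tz":2,"twist":0},{"tx":0,"ty":0,"tz":1.2,"twist":0},{"tx":0,"ty":0,"tz":0.2,"twist":0},{"tx":0,"ty":0,"tz":0,"twist":0}]'
```

```text
t: 4.9
tcp_pos: [0.5934, -0.2378, 0.1556]
eef_rot: [180.0, -0.1, 1.0]
contact_force: [-0.8, 0.5, 0.5]
gripper_width: 0.995
```

```bash
python3 -m pendant '[{"tx":0,"ty":1,"tz":0,"twist":0},{"tx":0,"ty":1,"tz":0,"twist":0},{"tx":0,"ty":0.7,"tz":0,"twist":0},{"tx":0,"ty":0.3,"tz":0,"twist":0},{"tx":0,"ty":0.3,"tz":0,"twist":0},{"tx":0,"ty":0.3,"tz":0,"twist":0}]'
python3 -m pendant '[{"tx":0,"ty":0.3,"tz":0,"twist":0},{"tx":0,"ty":0.3,"tz":0,"twist":0},{"tx":0,"ty":0.3,"tz":0,"twist":0}]'
```

```text
t: 5.5
tcp_pos: [0.5952, -0.2756, 0.1593]
eef_rot: [-179.9, -0.3, 1.0]
contact_force: [-0.4, 13.0, 7.1]
gripper_width: 0.999
t: 5.8
tcp_pos: [0.5953, -0.2783, 0.1596]
eef_rot: [-179.1, -0.1, 1.0]
contact_force: [-1.3, 13.2, 4.8]
gripper_width: 1.0
```

```bash
python3 -m pendant '[{"tx":0,"ty":0.5,"tz":0.1,"twist":0},{"tx":0,"ty":0.5,"tz":0.1,"twist":0},{"tx":0,"ty":0.5,"tz":0.1,"twist":0}]'
python3 - <<'E'
from h import *
for n in ['scene','side']:
    p=snapshot(n);save(p,n+'2')
    P,c=cloud(p)
    b=P[(abs(P[:,0]-.59)<.1)&(abs(P[:,1]+.23)<.1)]
    q=b[(b[:,2]>.15)&(b[:,2]<.176)]; print(n,np.round(np.median(q,0),3))
o=get_obs();print(o['t'],o['tcp_pos'],o['eef_rot'],o['contact_force'])
E
```

```text
t: 6.1
tcp_pos: [0.5961, -0.2906, 0.1573]
eef_rot: [-178.8, -0.1, 1.1]
contact_force: [0.1, 12.9, 9.8]
gripper_width: 0.999
scene [ 0.603 -0.245  0.167]
side [ 0.586 -0.26   0.17 ]
6.2 [ 0.59604841 -0.29092381  0.15717212] [-1.78812852e+02 -1.17687558e-01  1.07974081e+00] [-0.28266364  5.96928752  4.69001361]
```

View pics/scene2.png

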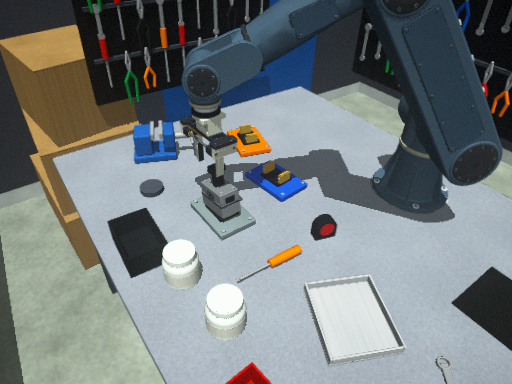

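View pics/side2.png

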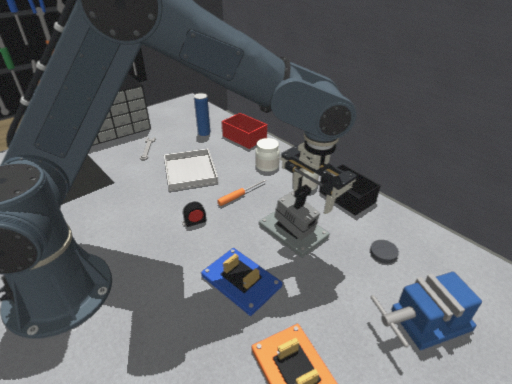

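```bash
cat >> h.py <<'E'
from scipy.optimize import least_squares
BIAS={'scene':np.array([.0008,.0018,0]),'side':np.array([-.0012,-.0013,0]),'wrist':np.array([.001,-.0004,0])}
BOX=[((0,0,.0375),(.031,.055,.0375)),((0,0,.0965),(.015,.007,.0215)),((0,0,.129),(.023,.012,.011))]
def sdf(q):
    D=[]
    for c,h in BOX:
        d=np.abs(q-c)-h
        D.append(np.linalg.norm(np.maximum(d,0),axis=1)+np.minimum(d.max(1),0))
    return np.min(D,0)
def modpose(pics,guess=None):
    """pics: list of (name,pic). returns x,y,z(underside),roll deg, left,right heights above seat"""
    Q=[]
    for n,p in pics:
        P,_=cloud(p); P=P-BIAS[n]
        P=P[(abs(P[:,0]-.5925)<.05)&(abs(P[:,1]+.236)<.1)&(P[:,2]>.035)&(P[:,2]<.2)]
        Q.append(P)
    Q=np.concatenate(Q)
    best=None
    yaw=np.radians(.8)
    from scipy.spatial.transform import Rotation as R
    def tf(v,Q): 
        return (Q-[v[0],v[1],v[2]])@R.from_euler('ZX',[yaw,v[3]]).as_matrix()
    for r0 in ([0,.12,-.12] if guess is None else [guess]):
        for z0 in (.028,.04):
            v=np.array([.5925,-.236,z0,r0])
            for it in range(4):
                lim=[.02,.01,.006,.005][it]
                d=sdf(tf(v,Q)); S=Q[np.abs(d)<lim]
                s=least_squares(lambda w:sdf(tf(w,S)),v,loss='soft_l1',f_scale=.002,x_scale=[.01,.01,.01,.05]); v=s.x
            n=(np.abs(sdf(tf(v,Q)))<.003).sum()
            if best is None or n>best[0]: best=(n,v)
    n,v=best
    M=R.from_euler('ZX',[yaw,v[3]]).as_matrix()
    l=(M@[0,.036,0])[2]+v[2]-.028; r=(M@[0,-.036,0])[2]+v[2]-.028
    ht=M@[0,0,.14]+v[:3]
    print('n',n,'/',len(Q),'xyz',np.round(v[:3]*1000,1),'tilt',round(np.degrees(v[3]),2),'L',round(l*1000,1),'R',round(r*1000,1),'head',np.round(ht*1000,1))
    return v
def look(tag=None,names=('scene','side')):
    ps=[(n,snapshot(n)) for n in names]
    for n,p in ps:
        if tag: save(p,n+tag)
        modpose([(n,p)])
    modpose(ps)
    o=get_obs();print(round(o['t'],2),np.round(o['tcp_pos'],4),np.round(o['eef_rot'],1),np.round(o['contact_force'],1))
E
python3 -c "
from h import *
look()"
```

```text
n 1268 / 1409 xyz [ 591.  -239.    34.5] tilt 8.76 L 12.0 R 1.0 head [ 591.3 -260.3  172.9]
n 1462 / 1564 xyz [ 593.1 -236.5   33.9] tilt 8.5 L 11.2 R 0.5 head [ 593.4 -257.2  172.3]
n 2662 / 2973 xyz [ 592.3 -238.2   34. ] tilt 8.48 L 11.3 R 0.7 head [ 592.6 -258.8  172.4]
6.3 [ 0.596  -0.2909  0.1572] [-1.788e+02 -1.000e-01  1.100e+00] [0.1 4.6 3.8]
```

Left side clicked (L≈11, R≈0.7, tilt 8.5°). Now push the other way.

```bash
python3 -m pendant '[{"tx":-0.05,"ty":-1,"tz":0,"twist":0},{"tx":0,"ty":-1.5,"tz":0,"twist":0},{"tx":0,"ty":-1.5,"tz":0,"twist":0},{"tx":0,"ty":-1,"tz":0,"twist":0},{"tx":0,"ty":-0.5,"tz":-0.1,"twist":0},{"tx":0,"ty":-0.3,"tz":0,"twist":0},{"tx":0,"ty":0,"tz":0,"twist":0}]'
python3 -c "
from h import *
look()"
```

```text
t: 7.0
tcp_pos: [0.5941, -0.2283, 0.1594]
eef_rot: [-178.9, -0.1, 1.1]
contact_force: [-0.7, 0.3, -0.3]
gripper_width: 0.998
n 1345 / 1570 xyz [ 590.9 -239.    33.1] tilt 6.68 L 9.3 R 1.0 head [ 591.1 -255.2  172.2]
n 1431 / 1686 xyz [ 593.2 -236.5   32.5] tilt 6.49 L 8.6 R 0.5 head [ 593.5 -252.3  171.6]
n 2720 / 3256 xyz [ 592.3 -238.    32.7] tilt 6.71 L 8.9 R 0.5 head [ 592.5 -254.4  171.8]
7.1 [ 0.5941 -0.2289  0.1593] [-1.789e+02 -1.000e-01  1.100e+00] [-0.1 -0.6  0.2]
```

```bash
python3 -m pendant '[{"tx":0,"ty":-0.6,"tz":0,"twist":0},{"tx":0,"ty":-0.5,"tz":0,"twist":0},{"tx":0,"ty":-0.5,"tz":0,"twist":0},{"tx":0,"ty":-0.5,"tz":0.05,"twist":0}]'
python3 -m pendant '[{"tx":0,"ty":-0.5,"tz":0.05,"twist":0},{"tx":0,"ty":-0.5,"tz":0.05,"twist":0},{"tx":0,"ty":-0.5,"tz":0.05,"twist":0}]'
python3 -c "
from h import *
look()"
```

```text
t: 7.5
tcp_pos: [0.5948, -0.2116, 0.1611]
eef_rot: [-179.4, -0.4, 1.0]
contact_force: [-1.3, -14.7, 7.6]
gripper_width: 1.002
t: 7.8
tcp_pos: [0.5955, -0.1996, 0.162]
eef_rot: [-179.9, -0.7, 1.0]
contact_force: [0.9, -0.8, 1.3]
gripper_width: 1.0
n 1374 / 1564 xyz [ 590.8 -234.7   37.3] tilt 0.15 L 9.4 R 9.2 head [ 590.8 -235.   177.3]
n 1454 / 1687 xyz [ 593.4 -231.9   36.8] tilt -0.16 L 8.7 R 8.9 head [ 593.4 -231.5  176.8]
n 2729 / 3251 xyz [ 592.4 -233.4   37. ] tilt 0.27 L 9.2 R 8.9 head [ 592.4 -234.   177. ]
7.9 [ 0.5954 -0.1987  0.1617] [-179.8   -0.6    1. ] [ 0.1 -2.   0.6]
```

Level at about 9 mm. I'll go slightly past to make sure of the click, then back off and check.

```bash
python3 -m pendant '[{"tx":-0.1,"ty":-0.4,"tz":0.05,"twist":0},{"tx":0,"ty":-0.4,"tz":0.05,"twist":0}]'
python3 -c "
from h import *
look()"
python3 -m pendant '[{"tx":-0.1,"ty":1,"tz":-0.2,"twist":0},{"tx":0,"ty":1,"tz":-0.2,"twist":0},{"tx":0,"ty":0,"tz":0,"twist":0}]'
python3 -c "
from h import *
look('3')"
```

```text
t: 8.1
tcp_pos: [0.5949, -0.192, 0.1616]
eef_rot: [180.0, -0.8, 1.0]
contact_force: [-0.5, -11.7, 6.8]
gripper_width: 0.997
n 1382 / 1491 xyz [ 591.  -233.2   38.5] tilt -2.72 L 8.8 R 12.2 head [ 591.  -226.6  178.3]
n 1465 / 1675 xyz [ 593.3 -229.8   38.1] tilt -2.66 L 8.4 R 11.8 head [ 593.2 -223.3  177.9]
n 2754 / 3166 xyz [ 592.4 -231.6   38.3] tilt -2.45 L 8.7 R 11.8 head [ 592.3 -225.6  178.1]
8.2 [ 0.5948 -0.1912  0.1613] [-179.9   -0.7    1. ] [-0.3 -5.3  3.4]
t: 8.5
tcp_pos: [0.5934, -0.2117, 0.1648]
eef_rot: [-179.8, -0.6, 1.0]
contact_force: [-0.3, 0.4, -0.3]
gripper_width: 0.998
n 1386 / 1614 xyz [ 590.9 -232.3   37.5] tilt 0.05 L 9.6 R 9.5 head [ 590.9 -232.4  177.5]
n 1506 / 1730 xyz [ 593.2 -229.7   36.8] tilt -0.03 L 8.8 R 8.8 head [ 593.2 -229.6  176.8]
n 2839 / 3344 xyz [ 592.2 -231.    37.1] tilt 0.13 L 9.2 R 9.1 head [ 592.2 -231.3  177.1]
8.6 [ 0.5933 -0.2108  0.1645] [-179.8   -0.6    1.1] [-0.3 -0.3  0.3]
```

```bash
python3 -m pendant '[{"tx":0,"ty":1.5,"tz":0,"twist":0},{"tx":0,"ty":1.5,"tz":0,"twist":0},{"tx":0,"ty":1.2,"tz":0,"twist":0},{"tx":0,"ty":0.6,"tz":0,"twist":0},{"tx":0,"ty":0.5,"tz":0,"twist":0},{"tx":0,"ty":0.5,"tz":0.1,"twist":0},{"tx":0,"ty":0.5,"tz":0.1,"twist":0}]'
python3 -m pendant '[{"tx":0,"ty":0.5,"tz":0.1,"twist":0},{"tx":0,"ty":0.5,"tz":0.1,"twist":0}]'
python3 -c "
from h import *
look()"
```

```text
t: 9.3
tcp_pos: [0.5945, -0.2762, 0.1622]
eef_rot: [-179.4, -0.5, 1.0]
contact_force: [-0.4, 11.9, 6.0]
gripper_width: 1.002
t: 9.5
tcp_pos: [0.5952, -0.2833, 0.1608]
eef_rot: [-179.0, -0.5, 1.0]
contact_force: [-1.6, 4.2, 2.1]
gripper_width: 0.998
n 1295 / 1520 xyz [ 591.3 -239.9   39.8] tilt 4.64 L 14.7 R 8.9 head [ 591.5 -251.2  179.3]
n 1544 / 1655 xyz [ 593.7 -239.    39.5] tilt 5.03 L 14.7 R 8.4 head [ 593.9 -251.3  179. ]
n 2817 / 3175 xyz [ 592.7 -239.5   39.6] tilt 4.86 L 14.6 R 8.5 head [ 592.9 -251.3  179.1]
9.6 [ 0.595  -0.285   0.1604] [-179.2   -0.5    1. ] [-0.3 -0.2  0.3]
```

```bash
python3 -m pendant '[{"tx":-0.1,"ty":0.5,"tz":-0.1,"twist":0},{"tx":0,"ty":0.5,"tz":0,"twist":0},{"tx":0,"ty":0.3,"tz":0.1,"twist":0}]'
python3 -c "
from h import *
look()"
```

```text
t: 9.9
tcp_pos: [0.5943, -0.2985, 0.1603]
eef_rot: [-179.2, -0.5, 1.1]
contact_force: [-0.2, 0.1, 0.8]
gripper_width: 1.0
n 1261 / 1439 xyz [ 590.7 -241.3   44. ] tilt 11.24 L 23.0 R 9.0 head [ 591.1 -268.5  181.3]
n 1496 / 1600 xyz [ 593.1 -238.4   43.5] tilt 11.53 L 22.7 R 8.3 head [ 593.4 -266.4  180.7]
n 2708 / 3039 xyz [ 592.2 -240.2   43.5] tilt 11.31 L 22.5 R 8.4 head [ 592.5 -267.6  180.8]
10.0 [ 0.5942 -0.2985  0.16  ] [-179.2   -0.5    1. ] [0.4 0.2 0.3]
```

Past the second notch (tilt 11.3°, close to the limit), so I'm backing off now.

```bash
python3 -m pendant '[{"tx":0,"ty":-0.5,"tz":0,"twist":0},{"tx":0,"ty":-0.8,"tz":0,"twist":0},{"tx":0,"ty":-1,"tz":0,"twist":0}]'
python3 -c "
from h import *
look()"
```

```text
t: 10.3
tcp_pos: [0.5934, -0.275, 0.1599]
eef_rot: [-179.2, -0.5, 1.0]
contact_force: [0.1, -0.3, -0.6]
gripper_width: 1.001
n 1315 / 1576 xyz [ 590.9 -241.2   41.6] tilt 7.25 L 18.2 R 9.1 head [ 591.1 -258.8  180.5]
n 1519 / 1773 xyz [ 593.1 -238.7   40.8] tilt 7.13 L 17.3 R 8.4 head [ 593.3 -256.   179.8]
n 2772 / 3349 xyz [ 592.2 -240.2   41.1] tilt 7.15 L 17.6 R 8.6 head [ 592.5 -257.6  180. ]
10.4 [ 0.5936 -0.2741  0.16  ] [-179.2   -0.5    1. ] [-1.  -0.2 -0.6]
```

```bash
python3 -m pendant '[{"tx":0,"ty":-1.2,"tz":-0.15,"twist":0},{"tx":0,"ty":-1.5,"tz":-0.15,"twist":0},{"tx":0,"ty":-1.0,"tz":-0.1,"twist":0},{"tx":0,"ty":-0.8,"tz":0,"twist":0},{"tx":0,"ty":-0.5,"tz":0,"twist":0},{"tx":0,"ty":-0.4,"tz":0,"twist":0},{"tx":0,"ty":-0.4,"tz":0.05,"twist":0}]'
python3 -m pendant '[{"tx":0,"ty":-0.4,"tz":0.1,"twist":0},{"tx":0,"ty":-0.4,"tz":0.1,"twist":0}]'
python3 -c "
from h import *
look()"
```

```text
t: 11.1
tcp_pos: [0.5937, -0.2141, 0.1673]
eef_rot: [-179.7, -0.8, 1.1]
contact_force: [-1.2, -13.1, 5.9]
gripper_width: 0.999
t: 11.3
tcp_pos: [0.5946, -0.2098, 0.1677]
eef_rot: [179.9, -1.1, 1.1]
contact_force: [0.2, -1.1, 1.5]
gripper_width: 1.003
n 1394 / 1556 xyz [ 591.5 -239.3   44.8] tilt 2.55 L 18.4 R 15.1 head [ 591.6 -245.5  184.6]
n 1471 / 1682 xyz [ 593.4 -236.    44.5] tilt 2.19 L 17.8 R 15.1 head [ 593.5 -241.4  184.4]
n 2754 / 3238 xyz [ 592.7 -237.9   44.6] tilt 2.76 L 18.3 R 14.8 head [ 592.8 -244.7  184.4]
11.4 [ 0.5942 -0.2082  0.1669] [-180.    -1.     1.1] [ 0.9 -0.  -0.5]
```

```bash
python3 -m pendant '[{"tx":-0.1,"ty":-0.35,"tz":0,"twist":0},{"tx":0,"ty":-0.35,"tz":0,"twist":0},{"tx":0,"ty":0,"tz":0,"twist":0}]'
python3 -c "
from h import *
look('4')"
```

```text
t: 11.7
tcp_pos: [0.5933, -0.2013, 0.1671]
eef_rot: [180.0, -1.0, 1.1]
contact_force: [0.2, -0.6, 0.1]
gripper_width: 0.998
n 1396 / 1550 xyz [ 591.  -236.9   46.5] tilt -0.04 L 18.5 R 18.5 head [ 591.  -236.8  186.5]
n 1472 / 1674 xyz [ 593.3 -234.    45.8] tilt 0.21 L 18.0 R 17.7 head [ 593.3 -234.6  185.8]
n 2798 / 3224 xyz [ 592.4 -235.5   46.1] tilt 0.31 L 18.3 R 17.9 head [ 592.4 -236.3  186.1]
11.8 [ 0.5932 -0.2015  0.1669] [180.   -1.    1.1] [-0.2 -1.2  0.1]
```

Slightly more for a sure click, then retract, centre over the head and check.

```bash
python3 -m pendant '[{"tx":0,"ty":-0.3,"tz":0,"twist":0},{"tx":0,"ty":-0.2,"tz":0,"twist":0}]'
python3 -c "
from h import *
look()"
python3 -m pendant '[{"tx":0,"ty":1,"tz":-0.2,"twist":0},{"tx":0,"ty":1.2,"tz":-0.2,"twist":0},{"tx":0,"ty":1.0,"tz":-0.2,"twist":0},{"tx":0,"ty":0.5,"tz":0,"twist":0},{"tx":0,"ty":0,"tz":0,"twist":0}]'
python3 -c "
from h import *
look('5',('scene','side','wrist'))"
```

```text
t: 12.0
tcp_pos: [0.5929, -0.1963, 0.1667]
eef_rot: [180.0, -1.0, 1.1]
contact_force: [-0.2, -1.7, 0.8]
gripper_width: 0.999
n 1409 / 1517 xyz [ 591.1 -236.8   47.9] tilt -2.38 L 18.5 R 21.4 head [ 591.  -231.   187.8]
n 1465 / 1668 xyz [ 593.3 -234.3   47.4] tilt -2.43 L 17.9 R 20.9 head [ 593.3 -228.4  187.3]
n 2824 / 3185 xyz [ 592.4 -235.5   47.6] tilt -2.06 L 18.3 R 20.9 head [ 592.4 -230.4  187.5]
12.1 [ 0.5929 -0.1962  0.1667] [-180.    -1.     1.1] [-0.1 -1.5  0. ]
t: 12.6
tcp_pos: [0.5933, -0.2369, 0.173]
eef_rot: [-179.9, -0.9, 1.1]
contact_force: [0.2, 0.5, 0.1]
gripper_width: 1.001
n 1393 / 1590 xyz [ 591.  -237.    46.5] tilt 0.03 L 18.5 R 18.4 head [ 591.  -237.1  186.5]
n 1556 / 1738 xyz [ 593.3 -234.5   45.8] tilt -0.07 L 17.8 R 17.8 head [ 593.3 -234.3  185.8]
n 15707 / 19014 xyz [ 591.4 -235.7   44.5] tilt -0.03 L 16.5 R 16.6 head [ 591.4 -235.6  184.5]
n 18475 / 22342 xyz [ 591.6 -235.9   44.6] tilt -0.02 L 16.6 R 16.6 head [ 591.6 -235.8  184.6]
12.75 [ 0.5934 -0.2358  0.1729] [-179.9   -0.9    1.1] [ 0.1 -0.   0.1]
```

View pics/wrist5.png

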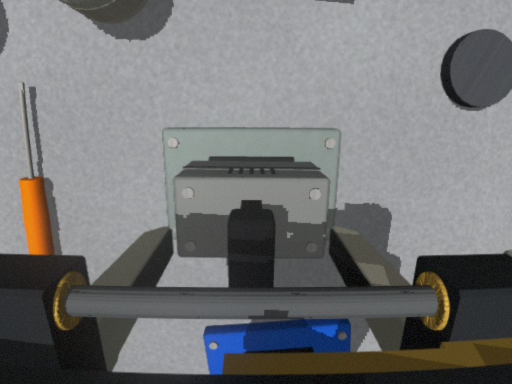

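View pics/scene5.png

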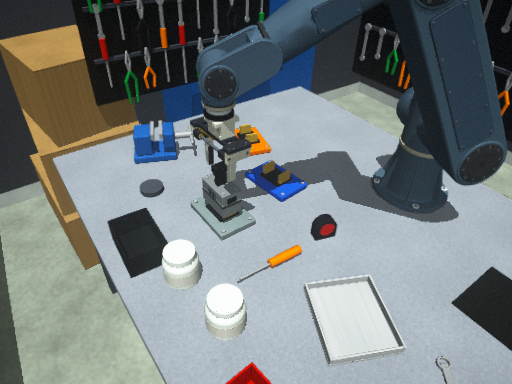

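Both sides hold at 18 mm, level, and the wrist view shows the handle (251,245) centred between the jaws. Next is the grip.

```bash
python3 -m pendant '[{"tx":0,"ty":0,"tz":0.25,"twist":0},{"tx":0,"ty":0,"tz":0,"twist":0},{"tx":0,"ty":0,"tz":0,"twist":0},{"tx":0,"ty":0,"tz":0,"twist":0},{"tx":0,"ty":0,"tz":0,"twist":0},{"tx":0,"ty":0,"tz":0,"twist":0},{"tx":0,"ty":0,"tz":0,"twist":0},{"tx":0,"ty":0,"tz":0,"twist":0}]' 1
python3 -c "
from h import *
look()"
```

```text
t: 13.55
tcp_pos: [0.5935, -0.2345, 0.1701]
eef_rot: [-179.9, -0.9, 1.2]
contact_force: [-0.3, -0.1, -0.0]
gripper_width: 0.36
n 1327 / 1479 xyz [ 591.1 -236.9   46.4] tilt 0.21 L 18.6 R 18.3 head [ 591.1 -237.4  186.4]
n 1477 / 1641 xyz [ 593.3 -234.5   45.8] tilt -0.18 L 17.7 R 17.9 head [ 593.3 -234.   185.8]
n 2746 / 3120 xyz [ 592.4 -235.8   46.1] tilt 0.15 L 18.2 R 18.0 head [ 592.4 -236.1  186.1]
13.65 [ 0.5935 -0.2345  0.1701] [-179.9   -0.9    1.2] [ 0.5 -1.3  0.3]
```

```bash
python3 -m pendant '[{"tx":0,"ty":0.1,"tz":0,"twist":0},{"tx":0,"ty":0,"tz":0,"twist":0},{"tx":0,"ty":0,"tz":0,"twist":0},{"tx":0,"ty":0,"tz":0,"twist":0},{"tx":0,"ty":0,"tz":0,"twist":0}]'
python3 -c "
from h import *
look()"
```

```text
t: 14.15
tcp_pos: [0.5934, -0.2353, 0.1699]
eef_rot: [-179.9, -0.9, 1.2]
contact_force: [0.4, -0.1, -0.4]
gripper_width: 0.256
n 1322 / 1458 xyz [ 591.1 -236.6   46.7] tilt -0.16 L 18.6 R 18.8 head [ 591.1 -236.2  186.7]
n 1486 / 1623 xyz [ 593.3 -234.    45.9] tilt -0.14 L 17.8 R 18.0 head [ 593.3 -233.7  185.9]
n 2755 / 3081 xyz [ 592.4 -235.4   46.2] tilt -0.07 L 18.2 R 18.3 head [ 592.4 -235.3  186.2]
14.25 [ 0.5935 -0.2353  0.1699] [-179.9   -0.9    1.2] [ 0.3  0.2 -0.7]
```

Gripped (24 mm). Lift straight up, slowly at first.

```bash
python3 -m pendant '[{"tx":0,"ty":0,"tz":-0.4,"twist":0},{"tx":0,"ty":0,"tz":-0.5,"twist":0},{"tx":0,"ty":0,"tz":-0.6,"twist":0},{"tx":0,"ty":0,"tz":-0.6,"twist":0},{"tx":0,"ty":0,"tz":-0.6,"twist":0},{"tx":0,"ty":0,"tz":0,"twist":0}]'
python3 - <<'E'
from h import *
look('6')
for n in ['scene','side']:
    p=snapshot(n); P,c=cloud(p); P=P-BIAS[n]
    b=P[(abs(P[:,0]-.533)<.16)&(abs(P[:,1]-.242)<.16)]
    for nm,lo,hi in [('rim',.022,.034),('floor',.003,.010)]:
        q=b[(b[:,2]>lo)&(b[:,2]<hi)]; print(n,nm,len(q),rect(q))
E
```

```text
t: 14.85
tcp_pos: [0.5924, -0.2353, 0.1985]
eef_rot: [-179.9, -0.8, 1.2]
contact_force: [0.6, -0.7, -3.1]
gripper_width: 0.257
n 1295 / 1451 xyz [ 589.9 -236.8   75.1] tilt -0.32 L 46.9 R 47.3 head [ 589.8 -236.   215.1]
n 1437 / 1579 xyz [ 591.9 -234.2   73.9] tilt -0.35 L 45.7 R 46.2 head [ 591.9 -233.3  213.9]
n 2674 / 3030 xyz [ 591.1 -235.5   74.5] tilt -0.15 L 46.4 R 46.6 head [ 591.1 -235.1  214.5]
14.95 [ 0.592  -0.2351  0.1975] [-179.8   -0.7    1.2] [ 0.  -0.6 -3.1]
scene rim 912 ((536.1331176757812, 234.5160369873047), (203.02366638183594, 173.47872924804688), 64.11692810058594)
scene floor 4963 ((533.6609497070312, 242.92059326171875), (315.22308349609375, 319.53057861328125), 89.13341522216797)
side rim 264 ((537.1047973632812, 235.95472717285156), (206.48463439941406, 169.78366088867188), 64.4207992553711)
side floor 1095 ((535.3529052734375, 242.3502960205078), (314.6454772949219, 317.57476806640625), 0.3607391119003296)
```

View pics/scene6.png

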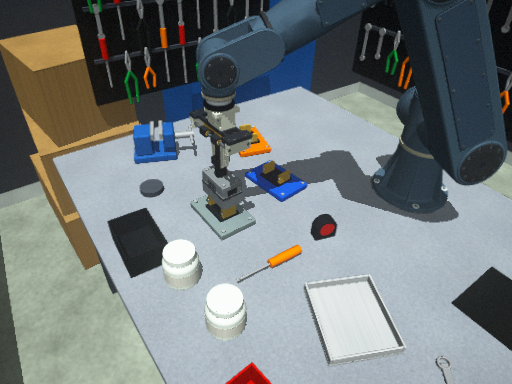

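The module is clear of the pins, which now show brass at scene px (222,207). Tray centre is (0.5366, 0.235), yaw −26°. Raise and transfer.

```bash
python3 -m pendant '[{"tx":0,"ty":0,"tz":-1,"twist":0},{"tx":0,"ty":0,"tz":-1.5,"twist":0},{"tx":0,"ty":0,"tz":-1,"twist":0},{"tx":-0.2,"ty":-1,"tz":0,"twist":0},{"tx":-0.2,"ty":-2,"tz":0,"twist":0},{"tx":-0.25,"ty":-2.5,"tz":0,"twist":0},{"tx":-0.25,"ty":-2.5,"tz":0,"twist":0},{"tx":-0.25,"ty":-2.5,"tz":0,"twist":0},{"tx":-0.25,"ty":-2.5,"tz":0,"twist":0},{"tx":-0.25,"ty":-2.5,"tz":0,"twist":0},{"tx":-0.25,"ty":-2.5,"tz":0,"twist":0},{"tx":-0.25,"ty":-2.5,"tz":0,"twist":0},{"tx":-0.25,"ty":-2.5,"tz":0,"twist":0},{"tx":-0.25,"ty":-2.5,"tz":0,"twist":0},{"tx":-0.25,"ty":-2.5,"tz":0,"twist":0},{"tx":-0.25,"ty":-2.5,"tz":0,"twist":0},{"tx":-0.25,"ty":-2,"tz":0,"twist":0},{"tx":-0.25,"ty":-1.5,"tz":0,"twist":0},{"tx":0,"ty":-1,"tz":0,"twist":0}]'
```

```text
t: 16.95
tcp_pos: [0.5306, 0.147, 0.2293]
eef_rot: [-179.5, 0.1, 1.6]
contact_force: [-0.2, 0.5, -3.6]
gripper_width: 0.256
```

```bash
python3 -m pendant '[{"tx":0.2,"ty":-1.5,"tz":0,"twist":0},{"tx":0.2,"ty":-2.3,"tz":0,"twist":0},{"tx":0.1,"ty":-2.3,"tz":0,"twist":0},{"tx":0,"ty":-1.7,"tz":0,"twist":0},{"tx":0,"ty":-0.8,"tz":0,"twist":0},{"tx":0,"ty":0,"tz":0,"twist":0.1},{"tx":0,"ty":0,"tz":0,"twist":0.12},{"tx":0,"ty":0,"tz":0,"twist":0.12},{"tx":0,"ty":0,"tz":0,"twist":0.1},{"tx":0,"ty":0,"tz":0,"twist":0.04},{"tx":0,"ty":0,"tz":0,"twist":0}]'
python3 - <<'E'
from h import *
for n in ['scene','side']:
    p=snapshot(n);save(p,n+'7'); P,c=cloud(p); P=P-BIAS[n]
    b=P[(abs(P[:,0]-.537)<.16)&(abs(P[:,1]-.235)<.16)]
    for nm,lo,hi in [('rim',.022,.034),('blocktop',.155,.19)]:
        q=b[(b[:,2]>lo)&(b[:,2]<hi)]; print(n,nm,len(q),rect(q),np.median(q[:,2]))
E
```

```text
t: 18.05
tcp_pos: [0.5262, 0.2404, 0.227]
eef_rot: [-179.8, 0.5, -26.8]
contact_force: [-0.3, -0.6, -3.7]
gripper_width: 0.254
scene rim 722 ((536.9835815429688, 235.12059020996094), (203.0773162841797, 171.88331604003906), 64.83686828613281) 0.027423944537291245
scene blocktop 1380 ((524.7547607421875, 240.91952514648438), (112.09256744384766, 62.582271575927734), 63.66111373901367) 0.1775862122123243
side rim 230 ((537.20654296875, 236.15716552734375), (207.67562866210938, 169.8596954345703), 64.47268676757812) 0.026202725951613937
side blocktop 356 ((522.2276611328125, 238.98806762695312), (112.55119323730469, 62.72636032104492), 63.07199478149414) 0.1768182877927208
```

View pics/scene7.png

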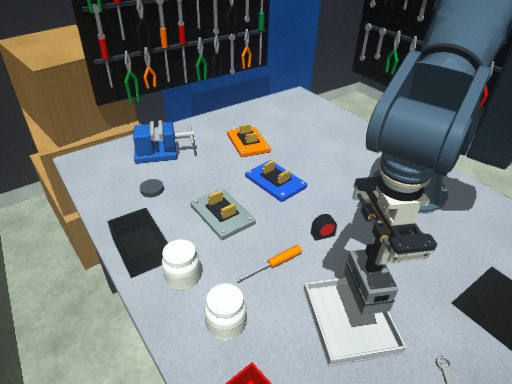

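```bash
python3 -m pendant '[{"tx":0.5,"ty":0,"tz":0.6,"twist":0},{"tx":0.5,"ty":0,"tz":1.2,"twist":0},{"tx":0.3,"ty":-0.1,"tz":1.5,"twist":0},{"tx":0,"ty":0,"tz":1.5,"twist":0},{"tx":0,"ty":0,"tz":1.3,"twist":0},{"tx":0,"ty":0,"tz":1.0,"twist":0},{"tx":0,"ty":0,"tz":0.5,"twist":0},{"tx":0,"ty":0,"tz":0,"twist":0}]'
python3 - <<'E'
from h import *
for n in ['scene','side']:
    p=snapshot(n);save(p,n+'8'); P,c=cloud(p); P=P-BIAS[n]
    b=P[(abs(P[:,0]-.537)<.16)&(abs(P[:,1]-.235)<.16)]
    for nm,lo,hi in [('blocktop',.085,.12)]:
        q=b[(b[:,2]>lo)&(b[:,2]<hi)]; print(n,nm,len(q),rect(q),np.median(q[:,2]))
E
```

```text
t: 18.95
tcp_pos: [0.5384, 0.2347, 0.1418]
eef_rot: [-180.0, 0.7, -26.6]
contact_force: [-0.3, -0.0, -3.9]
gripper_width: 0.258
scene blocktop 1005 ((537.3653564453125, 233.7991943359375), (111.04344940185547, 60.81435775756836), 64.8022689819336) 0.09286878990301506
side blocktop 299 ((535.38134765625, 234.9112548828125), (114.82157897949219, 61.09693908691406), 63.14109420776367) 0.09317724228520696
```

```bash
python3 -m pendant '[{"tx":0,"ty":0,"tz":0.4,"twist":0},{"tx":0,"ty":0,"tz":0.3,"twist":0},{"tx":0,"ty":0,"tz":0.2,"twist":0},{"tx":0,"ty":0,"tz":0,"twist":0}]'
python3 -m pendant '[{"tx":0,"ty":0,"tz":0.15,"twist":0},{"tx":0,"ty":0,"tz":0.15,"twist":0}]'
```

```text
t: 19.45
tcp_pos: [0.5396, 0.2353, 0.1349]
eef_rot: [-179.8, 0.5, -26.6]
contact_force: [0.6, 0.5, -3.9]
gripper_width: 0.254
t: 19.65
tcp_pos: [0.5398, 0.2354, 0.1321]
eef_rot: [-179.7, 0.4, -26.6]
contact_force: [-1.1, -0.2, -3.4]
gripper_width: 0.256
```

```bash
python3 -m pendant '[{"tx":0,"ty":0,"tz":0.15,"twist":0},{"tx":0,"ty":0,"tz":0,"twist":0}]'
```

```text
t: 19.85
tcp_pos: [0.5397, 0.2354, 0.1302]
eef_rot: [-179.7, 0.5, -26.6]
contact_force: [-0.4, 0.5, -3.8]
gripper_width: 0.253
```

```bash
python3 -m pendant '[{"tx":0,"ty":0,"tz":0.12,"twist":0},{"tx":0,"ty":0,"tz":0,"twist":0}]'
python3 -m pendant '[{"tx":0,"ty":0,"tz":0.12,"twist":0},{"tx":0,"ty":0,"tz":0,"twist":0}]'
```

```text
t: 20.05
tcp_pos: [0.5399, 0.2355, 0.13]
eef_rot: [-179.7, 0.4, -26.6]
contact_force: [-0.0, 0.2, -4.4]
gripper_width: 0.258
t: 20.25
tcp_pos: [0.5403, 0.2356, 0.13]
eef_rot: [-179.7, 0.4, -26.6]
contact_force: [0.2, 1.0, -3.2]
gripper_width: 0.256
```

```bash
python3 -m pendant '[{"tx":0,"ty":0,"tz":0.2,"twist":0},{"tx":0,"ty":0,"tz":0,"twist":0}]'
python3 -c "
from h import *
for n in ['scene','side']:
    p=snapshot(n);save(p,n+'9'); P,c=cloud(p); P=P-BIAS[n]
    b=P[(abs(P[:,0]-.537)<.09)&(abs(P[:,1]-.235)<.09)]
    for lo,hi in [(.072,.095),(.003,.0125)]:
        q=b[(b[:,2]>lo)&(b[:,2]<hi)]; print(n,len(q),np.median(q[:,2]))
"
```

```text
t: 20.45
tcp_pos: [0.541, 0.2359, 0.1301]
eef_rot: [-179.6, 0.3, -26.5]
contact_force: [-0.1, -0.1, -3.9]
gripper_width: 0.254
scene 989 0.08125138165162482
scene 2135 0.005715724124324861
side 272 0.08052329670139874
side 558 0.005317551752022975
```

```bash
python3 -m pendant '[{"tx":0,"ty":0,"tz":0.2,"twist":0}]'
python3 -m pendant '[{"tx":0,"ty":0,"tz":0.2,"twist":0}]'
python3 -c "
from h import *
o=get_obs();print(o['tcp_pos'],o['contact_force'])"
```

```text
t: 20.65
tcp_pos: [0.5414, 0.2362, 0.1296]
eef_rot: [-179.5, 0.2, -26.5]
contact_force: [-10.2, -5.5, 33.9]
gripper_width: 0.252
t: 20.75
tcp_pos: [0.5417, 0.2362, 0.1297]
eef_rot: [-179.5, 0.2, -26.5]
contact_force: [-10.9, -5.2, 25.8]
gripper_width: 0.255
[0.5417181  0.23617954 0.12969545] [-10.93991064  -5.17690277  25.79074682]
```

View pics/scene9.png

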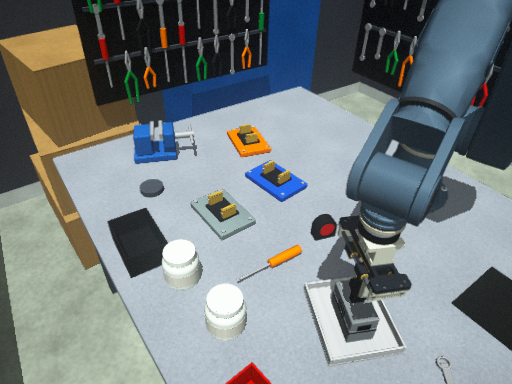

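It's on the floor: pressing down now gives a reaction force. Relax, then open.

```bash
python3 -m pendant '[{"tx":0,"ty":0,"tz":0,"twist":0},{"tx":0,"ty":0,"tz":0,"twist":0}]'
python3 -m pendant '[{"tx":0,"ty":0,"tz":0,"twist":0},{"tx":0,"ty":0,"tz":0,"twist":0},{"tx":0,"ty":0,"tz":0,"twist":0},{"tx":0,"ty":0,"tz":0,"twist":0},{"tx":0,"ty":0,"tz":0,"twist":0},{"tx":0,"ty":0,"tz":0,"twist":0},{"tx":0,"ty":0,"tz":0,"twist":0},{"tx":0,"ty":0,"tz":0,"twist":0},{"tx":0,"ty":0,"tz":0,"twist":0},{"tx":0,"ty":0,"tz":0,"twist":0}]' -1
```

```text
t: 20.95
tcp_pos: [0.5417, 0.2361, 0.1299]
eef_rot: [-179.5, 0.2, -26.5]
contact_force: [0.4, -1.0, -4.3]
gripper_width: 0.26
t: 21.95
tcp_pos: [0.5421, 0.2363, 0.1292]
eef_rot: [-179.5, 0.2, -26.5]
contact_force: [-0.4, 1.0, 0.2]
gripper_width: 0.993
```

```bash
python3 -m pendant '[{"tx":0,"ty":0,"tz":-1,"twist":0},{"tx":0,"ty":0,"tz":-2,"twist":0},{"tx":0,"ty":0,"tz":-2,"twist":0},{"tx":0,"ty":0,"tz":-2,"twist":0},{"tx":0,"ty":0,"tz":-2,"twist":0},{"tx":0,"ty":0,"tz":-1,"twist":0},{"tx":0,"ty":0,"tz":0,"twist":0},{"tx":0,"ty":0,"tz":0,"twist":0}]'
python3 - <<'E'
from h import *
for n in ['scene','side']:
    p=snapshot(n);save(p,n+'10'); P,c=cloud(p); P=P-BIAS[n]
    b=P[(abs(P[:,0]-.537)<.16)&(abs(P[:,1]-.235)<.16)]
    for nm,lo,hi in [('rim',.022,.034),('blocktop',.073,.090),('headtop',.138,.155)]:
        q=b[(b[:,2]>lo)&(b[:,2]<hi)]; print(n,nm,len(q),rect(q),np.median(q[:,2]))
    q=b[(b[:,2]>.073)&(b[:,2]<.090)]; A=np.c_[q[:,:2],np.ones(len(q))]
    w=np.ones(len(q),bool)
    for _ in range(8):
        s=np.linalg.lstsq(A[w],q[w,2],rcond=None)[0]; w=abs(A@s-q[:,2])<.002
    print('tilt deg',np.degrees(np.hypot(*s[:2])),w.sum())
print(get_obs()['tcp_pos'],get_obs()['contact_force'])
E
```

```text
t: 22.75
tcp_pos: [0.5417, 0.2352, 0.2364]
eef_rot: [-179.4, 0.1, -26.5]
contact_force: [-0.1, -0.2, -0.9]
gripper_width: 1.002
scene rim 1018 ((537.0400390625, 234.67469787597656), (202.2882843017578, 172.570556640625), 64.18657684326172) 0.02763939626441536
scene blocktop 971 ((538.8850708007812, 236.35345458984375), (112.05841064453125, 63.17512893676758), 64.35428619384766) 0.08036690037569094
scene headtop 250 ((538.7373046875, 237.07473754882812), (25.43178939819336, 46.96582794189453), 63.98492431640625) 0.1453266194082687
tilt deg 0.4417012208260589 730
side rim 278 ((537.2188720703125, 236.91966247558594), (208.77792358398438, 169.7842559814453), 64.28052520751953) 0.026770058802442487
side blocktop 259 ((537.7357788085938, 236.88555908203125), (112.07882690429688, 61.25436019897461), 63.277679443359375) 0.07961304161705318
side headtop 62 ((537.4752197265625, 236.8231201171875), (26.43204116821289, 45.398555755615234), 66.65210723876953) 0.14391793600607117
tilt deg 1.2976637319592124 176
[0.5416224  0.23516094 0.23587624] [ 0.31829791 -0.41721052 -0.01051132]
```

View pics/scene10.png

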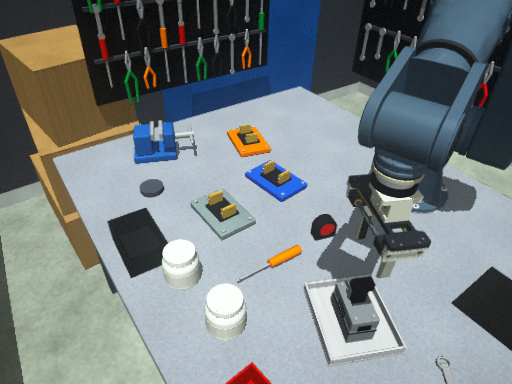

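View pics/side10.png

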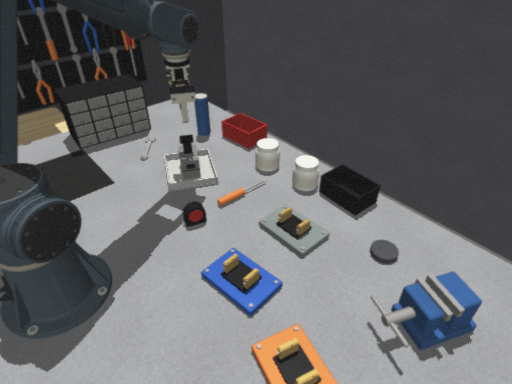

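The module stands upright in the tray (scene px (352,310)), centred to about 2 mm. The gripper is clear above it and the other things on the bench haven't moved.

```bash
python3 -c "
from cell import *
print(hand_in())"
```

```text
the job is handed in; nothing more can be done
None
```

The module is out of its socket and standing upright in the aluminium tray. I released it and handed the job in at about 23 s; no verdict was reported.

- **Rocking:** With the open jaws straddling the handle, I pushed it to one side and then the other, with single forces of about 13–17 N at most. The sides measured:

| Stage | Left | Right |
|---|---|---|
| 1. Left up one notch | 9 mm | 0.5 mm |
| 2. Level | 9 mm | 9 mm |
| 3. Left up second notch | 17.6 mm | 8.6 mm |
| 4. Level and free | 18 mm | 18 mm |

- **Largest tilt:** On the second left notch the catch gave way suddenly and the module tipped to a measured 11.3°. That is inside the 13° limit but more than I intended, and I backed off straight away.
- **Lifting and placing:** I gripped the head only once both sides were free, then lifted the module and lowered it into the tray.
- **Setting down:** The small lowering steps showed no contact force at first. One extra step then pressed the module on the tray floor with about 34 N before I relaxed and let go.
- **Last checks:** The module is within about 2 mm of the tray's centre, and its underside is on the floor to within about 1 mm. The tilt readings disagreed slightly: 0.4° from the scene camera and 1.3° from the sparser side view. The gripper is clear, the wrist force is about zero, and the tubs, tape measure and screwdriver look unmoved in the last pictures, though I did not re-measure their positions.
- **Camera disagreement:** After the last click the wrist camera read the module 1.5 mm lower than the two fixed cameras. I went with the fixed cameras.

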